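# Count two milling balls out of a trigger dispenser

## Robot

A 6-joint arm with a two-finger parallel gripper is mounted at the origin on a cart in front of the work surface, level with it; the furniture and walls round the work are solid. World frame = base frame: x ahead of the robot, y to its left, z up, the work surface at z = 0. Lengths are in mm, angles in rad, forces in N, time in s.
With the tool pointing down it reaches from about 375 to 925 mm from the base axis. Payload 5.7 kg.
Tool frame: the origin (TCP) lies midway between the tips of the shut fingers; the grasp point (between the pads) lies 19 mm behind it; x points along the fingers, z is the direction in which the jaws open and shut, and the axes are right-handed (so a half turn about x gives the same grasp; the last joint's range is limited). The gripper opens to 85 mm and grips with 20 to 120 N. Pads are 22 mm wide; open, the fingers measure 114 mm over their backs; the gripper's body (76 mm by 85 mm) begins 54 mm behind the grasp point. The pads swing forward as they close: fully open they stand 13 mm farther back than shut.
Start: joints at [-1.441, 0.359, 1.51, -0, 1.272, -0.115], TCP at [145.404, -582.083, 231.267] pointing down, gripper open.
Joint ranges: [-2.97, 2.97], [-1.01, 2.36], [0.21, 2.38], [-0.96, 4.11], [0.2, 2.71], [-2.98, 2.98]. Speed limits (rad/s): [2.39, 2.39, 3.14, 3.14, 3.14, 3.14].

## Interface

Orientations are given as a unit quaternion [x, y, z, w].
In Python, from bench import bot gives the robot as it stands.
- The arm moves only by the shell command python3 -m jog 'ROWS' [OPENING] [FORCE]. ROWS is JSON, a list that holds one entry, the list of rows, each a list of 6 numbers: the shift along the tool's x, y, z in mm, then the turn, a rotation vector about the tool's x, y, z in degrees. A call has 1 to 20 rows; each row is the pose to reach, as a shift and turn from the pose commanded when the call began, along the tool's axes at that moment; what a row does not reach only later rows make up. A row lasts 1/12 s, in which the tool goes at most 41.7 mm and 7.16 degrees, less where a joint would pass 70% of its speed; a pose out of reach is approached as far as the arm can. A call with a gripper value outside its range is refused whole. OPENING is the finger opening in mm, from 0 to 85.4, set as the call begins (- or left out, the last holds). The fingers move at their own pace and stop on an object; FORCE is the grip in N (left out, the last holds). Time passes only in rows, so rows that repeat a pose let the fingers close. It gives the time, the measured TCP pose, the force and the opening at its end, in the units of the state.
- bot.get_obs(): the state, without advancing time (a new reading comes with each control period).
- bot.camera(name): name is "side" or "top" or "wrist"; returns the picture (420x560x3 uint8, red, green, blue); there is no depth.
- bot.camera_model(name): a dict with "intrinsics" (3x3 intrinsics, pixels), "k1" (the pictures are not rectified: a ray, as slopes to the right and down, at radius r is drawn at 1 + k1 r^2 times it, then the intrinsics apply), "R" (3x3) and "t" (3): a world point X has camera coordinates R X + t. Camera axes: x right, y down, z forward; pixel columns grow to the right and rows downward; lengths in mm; the calibration is good to about 2 mm. A picture is of the moment at which its call begins: read the wrist's pose just before it. camera_model takes no time and is no camera call; for the wrist camera it gives the pose at the moment of the call.
- bot.finish_job(): hands the job in, once; it reports no verdict.
Trained networks look in the newest picture that a camera, given by its name, has taken for a name from the list of things; names that differ only in an ending like _2 or _b are one class to them, and where a whole thing is asked for, a point or a joint stands for the part that bears it (a point fixed in the world has none). Each returns a list of dicts, best first, with "score" (0 to 1); they miss things now and then, are a little off and sometimes report something else, mostly with a low value. They report only what shows in the picture. A call takes as long as a camera call.
- bot.boxes_of(camera, target): "extent" ([left, top, width, height] in pixels, round what is visible of it).
- bot.tip_of(camera, target): "location" ([column, row] in pixels: a listed point, or the origin of a listed thing).
The state is a dict: "time": time; "joints": joint angles; "qd": joint speeds; "joint_torque": joint torques, N m; "tcp_pos": TCP position; "tool_rot": TCP orientation; "wrist_force": force on the tool from outside, world axes, zero at the start; "ft_torque": the same for the moment, N m; "opening": opening from 0.0 (shut) to 1.0 (fully open).
Only numpy, scipy, OpenCV 4.12 (cv2) and the standard library are available. Lean on these libraries where they do the work, as an engineer would, in place of code of your own. Each camera call takes 0.05 s, during which the arm holds its last target.

## Task

Slide the blue dish along the worktop, without lifting it, until it stands centred under the orange-collared outlet of the ball dispenser. Then count exactly two balls into it: squeeze the red trigger fully against the fixed black grip and let it spring right back, once for each ball, and leave the third ball in the dispenser and the dish standing under the outlet. Do not knock or shift the two bottles or the timer, and spill no ball.

Things in the scene. Friction and masses are not known exactly. Their poses are not given: they have to be found in the camera images.
- dish: Open round low dish, blue, 130 mm wide at the rim, 110 mm at the foot, 30 mm high, wall 4 mm, floor a low cone 5 mm higher in the middle, 0.13 to 0.25 kg, loose. Origin: centre of its underside, z up. Too wide to grasp across; it slides on the worktop when pushed low on its side.
- dispenser: Fixed ball dispenser. Origin: on the worktop right below the outlet; x points from the outlet back to column and grip, z up. Grey foot x 90 to 175 mm, y +-50, 8 high, with column; clear sloping magazine and chute over it, x -19 to 128, y +-18, z 60 to 148 (165 with raised steel gate pins), nothing below them in front of the foot: the dish comes in from the -x side or either y side.
- outlet (a point): Centre of the mouth of the drop chute (orange collar), 60 mm above the worktop; the ball drops straight down from here.
- grip (a point): Middle of the fixed upright black grip, 185 mm above the worktop. The grip is 22 mm along the dispenser's x, 28 mm along its y, its top at 214 mm; free above, before and behind.
- trigger_pad (a point): Middle of the red trigger lever, 60 mm above its hinge. Lever 7 mm thick, 20 mm wide along dispenser y, on the grip's -x side, hinged at its foot 125 mm above the worktop, top at about 208 mm. At rest it leans away from the grip: front of lever to back of grip about 50 mm at 185 mm height (56 at the top); fully squeezed about 33 mm.
- trigger (a joint): Trigger angle, rad: 0 at rest (sprung back), 0.28 fully squeezed to its stop near the grip. At 60 mm above the hinge about 3 N to start, 8 N fully in. Gates geared to it pass one ball per full squeeze: hold it in for 0.3 s; the ball is in the dish about 0.6 s after. The next ball moves up only when the trigger is let back, within 0.5 s.
- ball0_center (a point): Centre of the first (lowest) ball, brass colour, 20 mm in diameter, 33 g, in the magazine, about 50 mm from the outlet along the dispenser's x.
- ball1_center (a point): Centre of the second ball, 20 mm farther up.
- ball2_center (a point): Centre of the third ball, 40 mm farther up than the first; it must stay in the dispenser.
- amber_bottle: Bystander: brown bottle with black cap, 74 mm diameter, 172 mm high, loose. Origin: centre of its underside.
- reagent_bottle: Bystander: white bottle with label, 78 mm diameter, 167 mm high, loose. Origin: centre of its underside. The two bottles stand one nearer and one farther from the robot, with a gap between them that the dish must pass.
- timer: Bystander: white desk timer, 45x75 mm, 63 mm high, loose. Origin: centre of its underside.

How it is judged (in metres and radians):
On the way, in this order (a step that is already met when the one before it is completed fails the run):
1. the dish stands centred under the outlet (within 35 mm), still, all balls in the dispenser (horizontal distance between dish and outlet below 0.035 m and angle between dish's own z axis and vertical below 0.1 rad and linear speed of dish below 0.02 m/s and height (world z) of each of ball0_center, ball1_center, ball2_center above 0.075 m), for 0.2 s.
2. the first ball lies in the dish (horizontal distance between ball0_center and dish below 0.052 m and height (world z) of ball0_center below 0.032 m), for 0.1 s.
3. the second ball lies in the dish (horizontal distance between ball1_center and dish below 0.052 m and height (world z) of ball1_center below 0.032 m), for 0.1 s.
At the end, for the whole second after the job is handed in: The first and second ball lie in the dish (within 52 mm of its centre, below its rim), the third is still in the magazine, the trigger is back at rest (under 0.03 rad), and the dish stands upright and still under the outlet, its centre within 35 mm of it (all of step 2 and all of step 3 and horizontal distance between dish and outlet below 0.035 m and angle between dish's own z axis and vertical below 0.1 rad and height (world z) of ball2_center above 0.075 m and x of ball2_center in the frame of dispenser above 0.035 m and value of joint trigger below 0.03 rad and linear speed of dish below 0.02 m/s and linear speed of each of ball0, ball1 below 0.1 m/s); the robot touches nothing.
It fails at once if a bystander is shifted by more than 15 mm or tipped (distance of any of amber_bottle, reagent_bottle, timer from where it was at the start of the episode above 0.015 m or angle between any of amber_bottle, reagent_bottle, timer's own z axis and vertical above 0.3 rad).
It fails at once if the dish is lifted off the worktop (15 mm) or tipped (height (world z) of dish above 0.015 m or angle between dish's own z axis and vertical above 0.35 rad).
It fails at once if a ball is spilled beside the dish ((height (world z) of ball0_center below 0.04 m and horizontal distance between ball0_center and dish above 0.065 m) or (height (world z) of ball1_center below 0.04 m and horizontal distance between ball1_center and dish above 0.065 m) or (height (world z) of ball2_center below 0.04 m and horizontal distance between ball2_center and dish above 0.065 m)).
It fails at once if the third ball leaves the dispenser (height (world z) of ball2_center below 0.06 m).
It also fails if it takes over 64 s, if anything falls off the work surface, if the arm or the gripper's body presses on something with over 40 N, if the wrist force passes 120 N, or if a joint passes its speed limit or range.

## Working session

There is one attempt and no reset: what is moved stays moved. The work goes in short steps, Python scripts to look and compute and a shell command to move; the robot and the scene stay as the last step left them, time stands still between calls to the robot, and variables do not carry over. Pictures are saved under pics/ and viewed, and the job is handed in when it is done.

```bash
ls; mkdir -p pics; python3 - <<'E'
from bench import bot
import cv2, numpy as np
print(bot.get_obs())
for c in ("side","top","wrist"):
    im=bot.camera(c); cv2.imwrite(f"pics/a_{c}.png",im[:,:,::-1])
    m=bot.camera_model(c); print(c,m)
    for t in ("dish","dispenser","outlet","grip","trigger_pad","ball0_center","amber_bottle","reagent_bottle","timer"):
        print(t,[(np.round(d["extent"]).tolist(),round(d["score"],2)) for d in bot.boxes_of(c,t)[:2]] if t not in("outlet",) else "", [(np.round(d["location"],1).tolist(),round(d["score"],2)) for d in bot.tip_of(c,t)[:2]])
print(bot.get_obs()["time"])
E
```

```text
pics
{'time': 0.0, 'joints': array([-1.44107941e+00,  3.59483427e-01,  1.51145997e+00,  2.39298233e-05,
        1.27248337e+00, -1.15108855e-01]), 'qd': array([-0.00053519, -0.00098899,  0.00089872,  0.00010735,  0.00048956,
        0.0005727 ]), 'joint_torque': array([ 1.04240895e-03, -5.27627885e+01, -2.78617448e+01,  2.28347108e-05,
        1.33094232e-02,  2.03330080e-05]), 'tcp_pos': array([ 145.33856965, -581.42240954,  230.45594778]), 'tool_rot': array([ 0.43566746,  0.55776656, -0.43474561,  0.55685418]), 'wrist_force': array([ 0.17880823, -0.07914898, -0.71107841]), 'ft_torque': array([-0.0029435 , -0.03041968, -0.03197633]), 'opening': 0.9983185802413616}
side {'intrinsics': array([[428.30954445,   0.        , 273.6348629 ],
       [  0.        , 428.30954445, 205.07943128],
       [  0.        ,   0.        ,   1.        ]]), 'k1': 0.03699908633022817, 'R': array([[-0.99619207, -0.0870198 , -0.00537741],
       [-0.05325343,  0.65615485, -0.7527449 ],
       [ 0.06903213, -0.74959213, -0.65829036]]), 't': array([ 522.754649  ,  129.72699351, 1077.9191956 ])}
dish [([278.0,
[... 1401 characters left out ...]
 40.0], 0.77)] [([315.2, 160.4], 0.67)]
timer [([137.0, 215.0, 39.0, 23.0], 0.62)] [([156.0, 224.3], 0.64)]
wrist {'intrinsics': array([[304.29105173,   0.        , 286.03954754],
       [  0.        , 304.29105173, 211.72572644],
       [  0.        ,   0.        ,   1.        ]]), 'k1': -0.023299878341867437, 'R': array([[ 2.41444204e-01, -9.70414653e-01, -3.11536944e-04],
       [-9.31099128e-01, -2.31752727e-01,  2.81682602e-01],
       [-2.73421124e-01, -6.77205598e-02, -9.59507590e-01]]), 't': array([-599.58164027,  -36.36420496,  378.96634403])}
dish [] []
dispenser [] []
outlet  []
grip [] []
trigger_pad [] []
ball0_center [] []
amber_bottle [] []
reagent_bottle [] []
timer [] []
2.7
```

View images.

View pics/a_side.png

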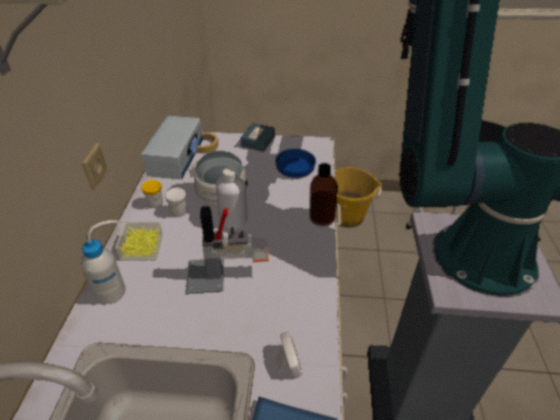

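View pics/a_top.png

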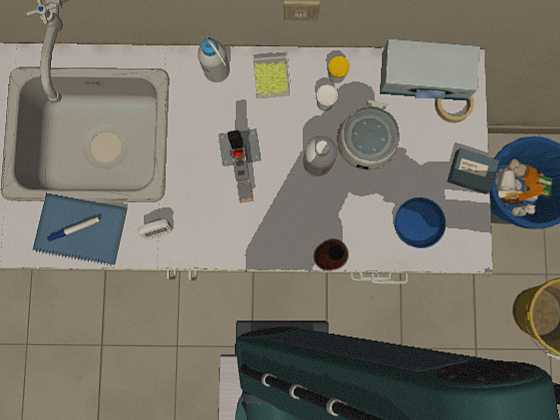

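```bash
cat > h.py <<'E'
import numpy as np, cv2
from bench import bot
from scipy.spatial.transform import Rotation as Rn
def ray(c,px,m=None):
    m=m or bot.camera_model(c); K=m["intrinsics"]; k=m["k1"]
    d=np.array([(px[0]-K[0,2])/K[0,0],(px[1]-K[1,2])/K[1,1]]); s=d.copy()
    for _ in range(20): s=d/(1+k*(s@s))
    R=np.array(m["R"]);t=np.array(m["t"])
    return -R.T@t, R.T@np.array([s[0],s[1],1.])
def onz(c,px,z,m=None):
    o,d=ray(c,px,m); return o+d*(z-o[2])/d[2]
def tri(*obs):
    A=np.zeros((3,3));b=np.zeros(3)
    for c,px in obs:
        o,d=ray(c,px); d=d/np.linalg.norm(d); P=np.eye(3)-np.outer(d,d); A+=P;b+=P@o
    X=np.linalg.solve(A,b); return X
def proj(c,X,m=None):
    m=m or bot.camera_model(c); p=np.array(m["R"])@np.asarray(X,float)+m["t"]; s=p[:2]/p[2]; s=s*(1+m["k1"]*(s@s))
    K=m["intrinsics"]; return np.array([K[0,0]*s[0]+K[0,2],K[1,1]*s[1]+K[1,2]])
E
python3 - <<'E'
from h import *
np.set_printoptions(precision=1,suppress=True)
for n,s,t in [("dish",(296.5,169.5),(418.2,219.4)),("outlet0",(258.8,271.4),(246.3,197.2)),("outlet",(259.4,253.2),(246.7,194)),("grip",(203.8,219.6),(235.4,139)),("trig",(220,219.6),(236.5,150.9)),("amber",(320,217),(325.7,253.6)),("timer",(286.4,361),(156,224.3))]:
    print(n,tri(("side",s),("top",t)),onz("side",s,0),onz("top",t,0))
print(onz("top",(315.2,160.4),0))
E
```

```text
dish [ 488.3 -344.4   -9. ] [ 480.8 -330.7    0. ] [ 494.6 -342.7    0. ]
outlet0 [548.9  99.5   6.5] [552.9  93.7   0. ] [546.7 100.    0. ]
outlet [547.4  94.8  66.5] [558.1  34.3   0. ] [555.   99.1   0. ]
grip [658.4 115.6 184.1] [725.5 -77.6   0. ] [699.7 131.5   0. ]
trig [627.5 112.2 184.1] [680.8 -81.2   0. ] [668.1 127.9   0. ]
amber [ 404.9 -104.3    9. ] [ 405.3 -114.3    0. ] [ 404.2 -105.     0. ]
timer [471.7 326.9  11.3] [470.8 320.8   0. ] [473.8 329.5   0. ]
[645.5 -77.2   0. ]
```

```bash
python3 - <<'E'
from h import *
np.set_printoptions(precision=2,suppress=True)
o=bot.get_obs(); R=Rn.from_quat(o["tool_rot"]).as_matrix(); print("tool axes cols\n",R)
m=bot.camera_model("wrist"); c=-m["R"].T@m["t"]; print("cam in tool",R.T@(c-o["tcp_pos"]), "fwd in tool",R.T@m["R"][2])
t=cv2.imread("pics/a_top.png"); s=cv2.imread("pics/a_side.png")
cv2.imwrite("pics/a_top_c.png",cv2.resize(t[100:280,200:460],None,fx=3,fy=3,interpolation=cv2.INTER_CUBIC))
cv2.imwrite("pics/a_side_c.png",cv2.resize(s[140:300,170:350],None,fx=3.7,fy=3.7,interpolation=cv2.INTER_CUBIC))
# dish rim fit in top by model projection: segmentation
hsv=cv2.cvtColor(t,cv2.COLOR_BGR2HSV)
mk=((hsv[:,:,0]>98)&(hsv[:,:,0]<128)&(hsv[:,:,1]>120)).astype(np.uint8); mk[:,:380]=0; mk[:,460:]=0; mk[:180]=0
ct=max(cv2.findContours(mk,0,2)[0],key=cv2.contourArea); e=cv2.fitEllipse(cv2.convexHull(ct)); print(e); print("dish rim c top",onz("top",e[0],30))
hsv=cv2.cvtColor(s,cv2.COLOR_BGR2HSV)
mk=((hsv[:,:,0]>98)&(hsv[:,:,0]<128)&(hsv[:,:,1]>120)).astype(np.uint8); mk[:,:265]=0; mk[:,330:]=0; mk[:140]=0;mk[190:]=0
ct=max(cv2.findContours(mk,0,2)[0],key=cv2.contourArea); e=cv2.fitEllipse(cv2.convexHull(ct)); print(e,cv2.boundingRect(ct)); print("dish rim c side",onz("side",e[0],25))
E
```

```text
tool axes cols
 [[ 0.    0.97  0.24]
 [ 0.    0.24 -0.97]
 [-1.    0.   -0.  ]]
cam in tool [-142.41   71.3    -0.24] fwd in tool [ 0.96 -0.28 -0.  ]
((419.64385986328125, 222.4647979736328), (49.17679977416992, 50.661991119384766), 124.38986206054688)
dish rim c top [ 483.92 -338.3    30.  ]
((294.9601745605469, 162.62074279785156), (27.37240219116211, 38.93694305419922), 92.77369689941406) (276, 150, 39, 27)
dish rim c side [ 486.51 -332.55   25.  ]
```

View pics/a_top_c.png

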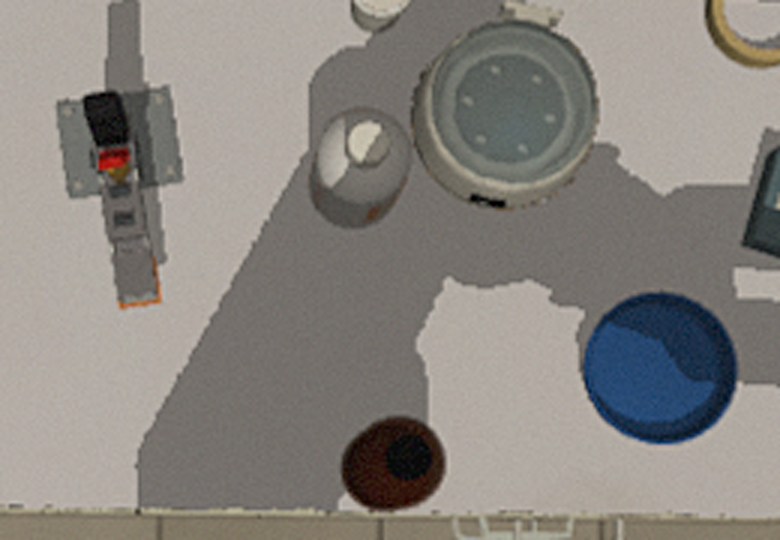

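View pics/a_side_c.png

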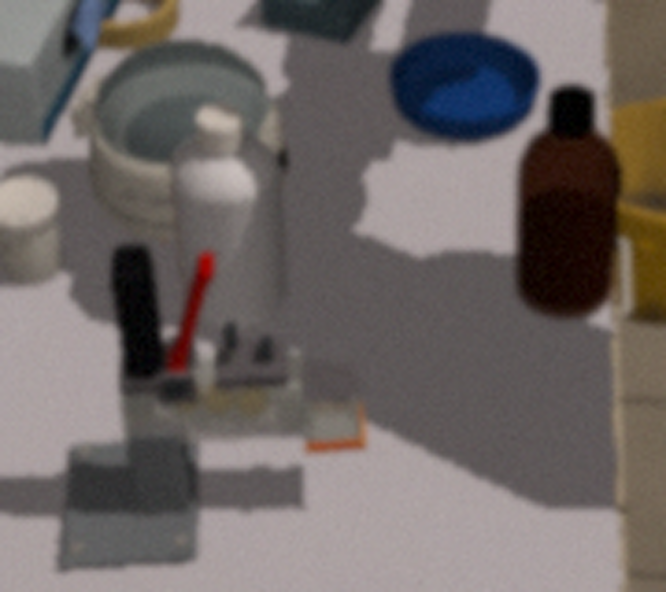

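```bash
cat > ov.py <<'E'
from h import *
def circ(im,c,x,y,z,r,col,off,f):
    a=np.linspace(0,2*np.pi,60); P=np.array([(proj(c,(x+r*np.cos(t),y+r*np.sin(t),z))-off+0.5)*f-0.5 for t in a])
    cv2.polylines(im,[np.round(P*8).astype(int)],True,col,1,cv2.LINE_AA,3)
def pt(im,c,X,col,off,f):
    p=(proj(c,X)-off+0.5)*f-0.5; cv2.circle(im,tuple(np.round(p).astype(int).tolist()),3,col,-1)
def line(im,c,A,B,col,off,f):
    p=[tuple(np.round((proj(c,X)-off+0.5)*f-0.5).astype(int).tolist()) for X in (A,B)]; cv2.line(im,p[0],p[1],col,1,cv2.LINE_AA)
def overlay(tag,out,dish,amber,reag,O,th):
  ex=np.array([np.cos(th),np.sin(th),0]);ey=np.array([-np.sin(th),np.cos(th),0]);O=np.array([*O,0.])
  for c,(x0,y0,w,h),f in (("top",(200,100,260,180),3),("side",(170,140,180,160),3.7)):
    im=cv2.imread(f"pics/{tag}_{c}.png")[y0:y0+h,x0:x0+w]; im=cv2.resize(im,None,fx=f,fy=f,interpolation=cv2.INTER_CUBIC); off=np.array([x0,y0])
    circ(im,c,*dish,30,65,(0,255,255),off,f);circ(im,c,*dish,0,55,(0,255,0),off,f)
    for z in (0,110): circ(im,c,*amber,z,37,(0,255,0),off,f)
    circ(im,c,*reag,0,39,(0,255,0),off,f);circ(im,c,*reag,110,39,(0,255,0),off,f)
    W=lambda x,y,z:O+ex*x+ey*y+np.array([0,0,z])
    q=[W(90,-50,8),W(175,-50,8),W(175,50,8),W(90,50,8)]
    for i in range(4): line(im,c,q[i],q[(i+1)%4],(255,0,255),off,f)
    q=[W(-19,-18,60),W(128,-18,60),W(128,18,60),W(-19,18,60)]
    for i in range(4): line(im,c,q[i],q[(i+1)%4],(255,255,0),off,f)
    pt(im,c,W(0,0,60),(0,0,255),off,f)
    cv2.imwrite(f"pics/{out}_{c}.png",im)
E
python3 - <<'E'
from ov import *
for c in("top","side"):
    m=bot.camera_model(c);print(c,np.round(-m["R"].T@m["t"]))
print("reag near foot",onz("top",(317.5,176),0), onz("side",(232,218),0))
overlay("a","b",(484,-338),(405,-105),(632,-76),(547,95.5),np.radians(10.5))
E
```

```text
top [ 359.   12. 1349.]
side [453. 768. 810.]
reag near foot [604.45064514 -83.34150505   0.        ] [ 6.48761045e+02 -9.03461270e+01 -1.13686838e-13]
```

View pics/b_top.png

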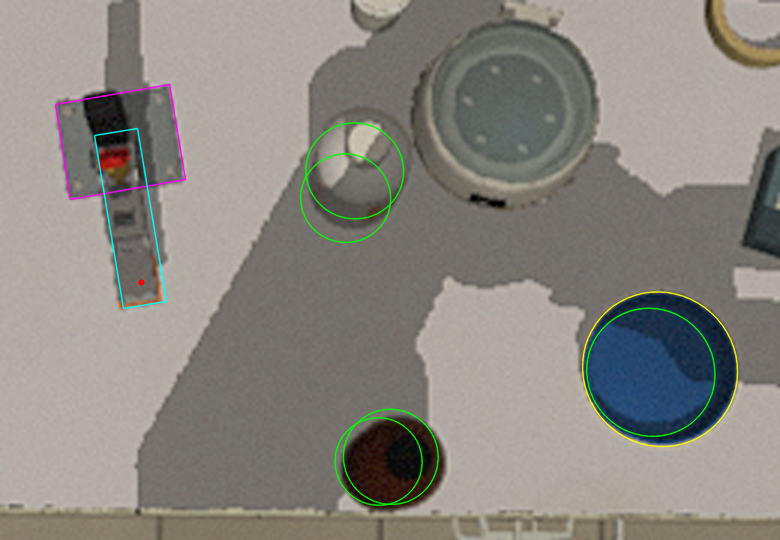

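View pics/b_side.png

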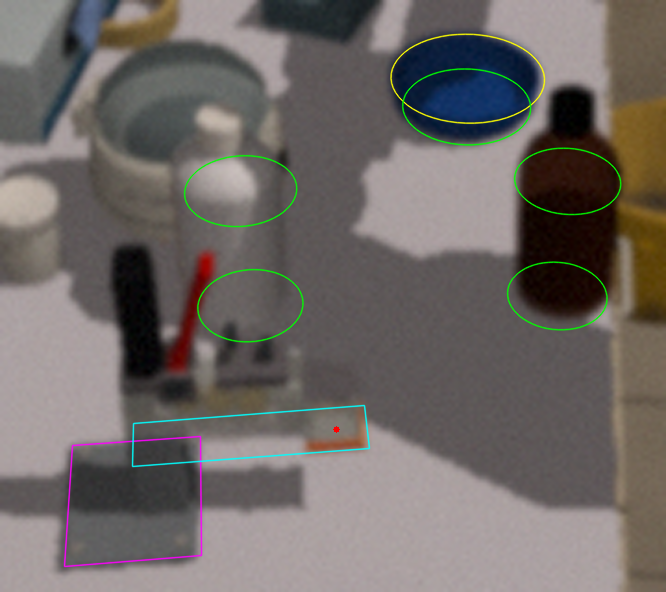

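```bash
cat > tgt.py <<'E'
from h import *
def Rt(yawz,tilt):
    # jaw axis z at yaw (deg); tilt: fingers lead along y direction
    a=np.radians(yawz);th=np.radians(tilt)
    z=np.array([np.cos(a),np.sin(a),0]); u=np.array([-z[1],z[0],0])
    x=u*np.sin(th)+np.array([0,0,-np.cos(th)]); y=np.cross(z,x)
    return np.c_[x,y,z]
def row(p,R,o=None):
    o=o or bot.get_obs(); R0=Rn.from_quat(o["tool_rot"]).as_matrix()
    s=R0.T@(np.array(p)-o["tcp_pos"]); w=np.degrees(Rn.from_matrix(R0.T@R).as_rotvec())
    return np.round(s,1),np.round(w,1)
E
python3 - <<'E'
from tgt import *
np.set_printoptions(suppress=True)
print(row((470,-435,120),Rt(-8,20)))
E
```

```text
(array([111.3, 350.6, -64. ]), array([-67.3,  11.9,  17.6]))
```

```bash
python3 -m jog '[[[111.3,350.6,-64,-67.3,11.9,17.6],[111.3,350.6,-64,-67.3,11.9,17.6],[111.3,350.6,-64,-67.3,11.9,17.6],[111.3,350.6,-64,-67.3,11.9,17.6],[111.3,350.6,-64,-67.3,11.9,17.6],[111.3,350.6,-64,-67.3,11.9,17.6],[111.3,350.6,-64,-67.3,11.9,17.6],[111.3,350.6,-64,-67.3,11.9,17.6],[111.3,350.6,-64,-67.3,11.9,17.6],[111.3,350.6,-64,-67.3,11.9,17.6],[111.3,350.6,-64,-67.3,11.9,17.6],[111.3,350.6,-64,-67.3,11.9,17.6],[111.3,350.6,-64,-67.3,11.9,17.6]]]' 70
python3 - <<'E'
from tgt import *
np.set_printoptions(precision=3,suppress=True)
o=bot.get_obs();print(o["joints"],o["time"],o["opening"]);print(Rn.from_quat(o["tool_rot"]).as_matrix())
for c in("side","wrist"): cv2.imwrite(f"pics/c_{c}.png",bot.camera(c)[:,:,::-1])
print(row((472,-428,0),Rt(-8,20)))
E
```

```text
time: 3.78
tcp_pos: [469.3, -435.6, 120.2]
tool_rot: [0.172, 0.686, 0.073, 0.703]
wrist_force: [-0.2, -0.3, 0.0]
opening: 0.82
[-0.989  0.65   1.35   0.23   1.412 -0.914] 3.7833 0.8201057860103524
[[ 0.047  0.134  0.99 ]
 [ 0.338  0.93  -0.142]
 [-0.94   0.341 -0.001]]
(array([116.2, -33.6,   1.8]), array([-0.1,  0. ,  0. ]))
```

View pics/c_side.png

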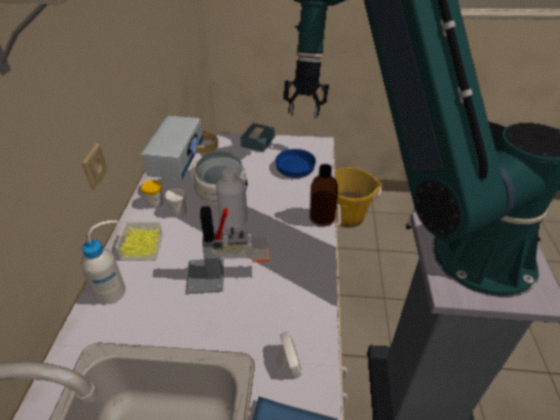

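View pics/c_wrist.png

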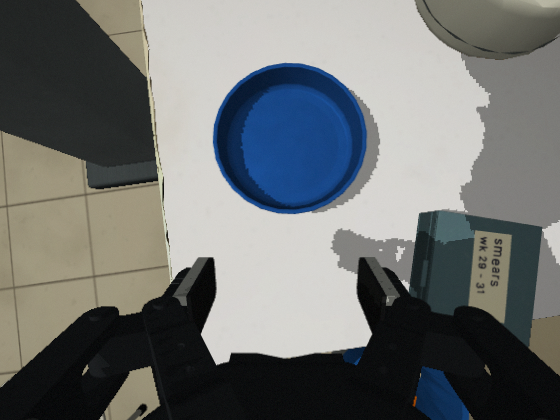

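```bash
python3 - <<'E'
from tgt import *
np.set_printoptions(precision=1,suppress=True)
m=bot.camera_model("wrist"); im=cv2.imread("pics/c_wrist.png")
hsv=cv2.cvtColor(im,cv2.COLOR_BGR2HSV)
mk=((hsv[:,:,0]>98)&(hsv[:,:,0]<128)&(hsv[:,:,1]>120)).astype(np.uint8); mk[230:]=0;mk[:,:200]=0;mk[:,390:]=0
ct=max(cv2.findContours(mk,0,2)[0],key=cv2.contourArea); h=cv2.convexHull(ct)[:,0,:]
P=np.array([onz("wrist",p,30,m)[:2] for p in h]); (c,r)=cv2.minEnclosingCircle(P.astype(np.float32)); print("dish",c,r,P.mean(0))
for n,px in (("botleft",(412,300)),("topleft",(418,212)),("topright",(540,225))): print(n,onz("wrist",px,0,m),onz("wrist",px,50,m))
for px in ((448,178),(490,192),(455,150)): print(onz("top",px,0),onz("top",px,50))
E
```

```text
dish (485.43890380859375, -339.77203369140625) 64.27799224853516 [ 482.4 -339. ]
botleft [ 575.5 -495.4    0. ] [ 556.9 -481.4   50. ]
topleft [ 594.2 -417.3    0. ] [ 572.3 -417.3   50. ]
topright [ 706.1 -445.7    0. ] [ 664.  -440.6   50. ]
[ 603.6 -422.3    0. ] [ 594.5 -406.2   50. ]
[ 568.2 -530.5    0. ] [ 560.4 -510.4   50. ]
[ 678.  -442.6    0. ] [ 666.2 -425.8   50. ]
```

```bash
python3 -m jog '[[[40,-13,0.5,0,0,0],[75,-24.4,1,0,0,0],[100,-32.5,1.2,0,0,0],[112,-36.4,1.4,0,0,0],[112,-36.4,1.4,0,0,0],[112,-36.4,1.4,0,0,0]]]' 70
python3 - <<'E'
from tgt import *
np.set_printoptions(precision=3,suppress=True)
o=bot.get_obs();print(o["joints"],o["time"],o["opening"])
for c in("side","wrist"): cv2.imwrite(f"pics/d_{c}.png",bot.camera(c)[:,:,::-1])
u=np.array([61.,437,0]);u/=np.linalg.norm(u);print(u)
print(o["tcp_pos"],row(o["tcp_pos"]+u*100,Rt(-8,20)))
s=cv2.imread("pics/d_side.png");cv2.imwrite("pics/d_side_c.png",cv2.resize(s[80:240,240:400],None,fx=3.7,fy=3.7,interpolation=cv2.INTER_CUBIC))
E
```

```text
time: 4.38
tcp_pos: [471.7, -431.5, 3.0]
tool_rot: [0.171, 0.686, 0.074, 0.703]
wrist_force: [-0.3, -0.8, 0.1]
opening: 0.817
[-0.984  0.784  1.416  0.245  1.217 -0.961] 4.3833 0.8167899776573831
[0.138 0.99  0.   ]
[ 471.662 -431.518    2.968] (array([35.7, 94.5, -1.3]), array([0. , 0.1, 0.1]))
```

View pics/d_side_c.png

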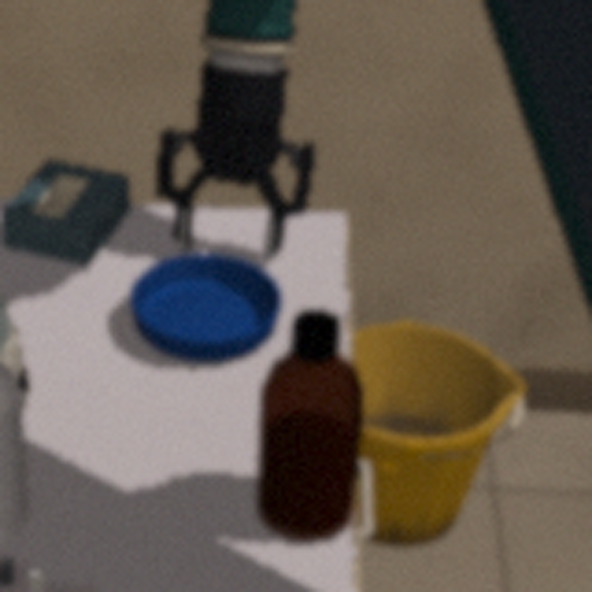

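View pics/d_wrist.png

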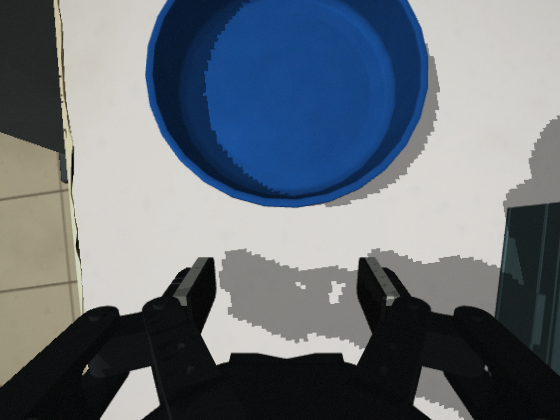

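```bash
python3 -m jog '[[[1.8,4.7,-0.1,0,0,0],[4.3,11.3,-0.2,0,0,0],[7.1,18.9,-0.3,0,0,0],[10,26.5,-0.4,0,0,0],[12.9,34,-0.5,0,0,0],[15.7,41.6,-0.6,0,0,0],[18.6,49.1,-0.7,0,0,0],[21.4,56.7,-0.8,0,0,0],[24.3,64.3,-0.9,0,0,0],[27.1,71.8,-1,0,0,0],[30,79.4,-1.1,0,0,0],[32.8,86.9,-1.2,0,0,0],[35.7,94.5,-1.3,0,0,0],[38.6,102.1,-1.4,0,0,0],[41.4,109.6,-1.5,0,0,0],[44.3,117.2,-1.6,0,0,0],[47.1,124.7,-1.7,0,0,0],[50,132.3,-1.8,0,0,0],[52.1,138,-1.9,0,0,0],[53.6,141.8,-2,0,0,0]]]'
python3 - <<'E'
from tgt import *
np.set_printoptions(precision=3,suppress=True)
o=bot.get_obs();print(o["joints"],o["time"],o["opening"])
for c in("side","wrist","top"): cv2.imwrite(f"pics/e_{c}.png",bot.camera(c)[:,:,::-1])
print(o["tcp_pos"])
s=cv2.imread("pics/e_side.png");cv2.imwrite("pics/e_side_c.png",cv2.resize(s[80:240,200:400],None,fx=3.7,fy=3.7,interpolation=cv2.INTER_CUBIC))
E
```

```text
time: 6.15
tcp_pos: [490.9, -279.6, 0.5]
tool_rot: [0.171, 0.686, 0.075, 0.703]
wrist_force: [-0.0, -1.1, 0.9]
opening: 0.82
[-0.82   0.695  1.657  0.314  1.038 -0.876] 6.15 0.8201318698646078
[ 490.905 -279.559    0.526]
```

View pics/e_side_c.png

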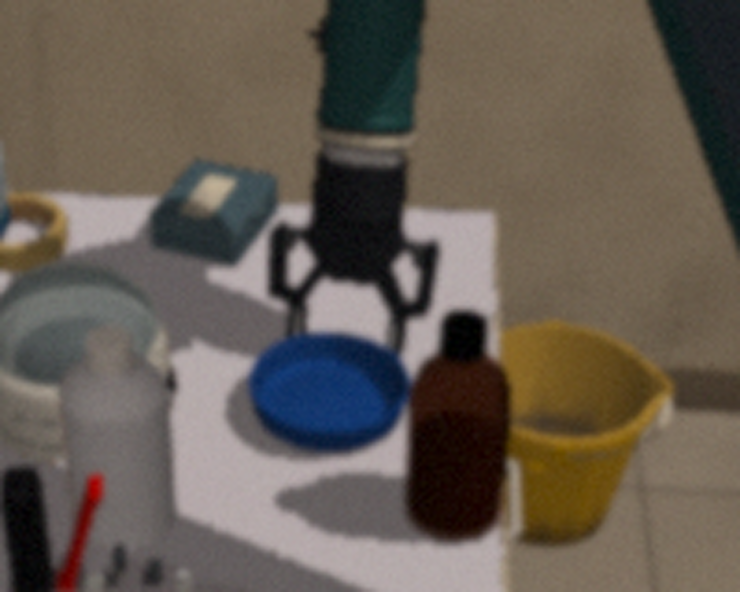

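View pics/e_wrist.png

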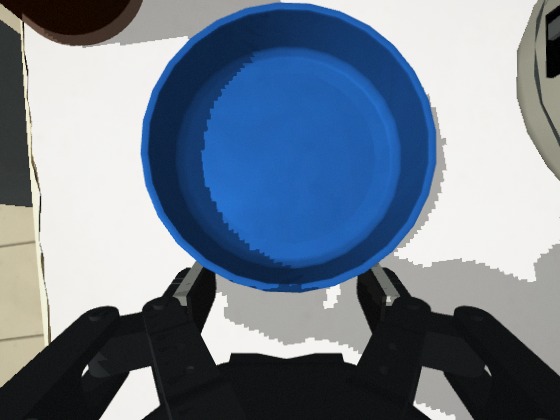

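View pics/e_top.png

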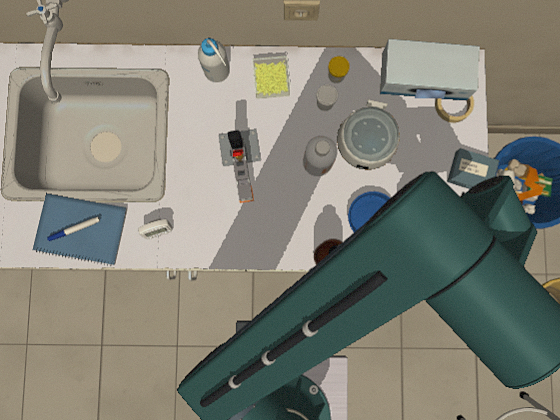

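```bash
python3 - <<'E'
from tgt import *
np.set_printoptions(precision=2,suppress=True)
m=bot.camera_model("wrist"); im=cv2.imread("pics/e_wrist.png")
hsv=cv2.cvtColor(im,cv2.COLOR_BGR2HSV)
mk=((hsv[:,:,0]>98)&(hsv[:,:,0]<128)&(hsv[:,:,1]>120)).astype(np.uint8)
ct=max(cv2.findContours(mk,0,2)[0],key=cv2.contourArea); h=cv2.convexHull(ct)[:,0,:]
P=np.array([onz("wrist",p,30,m)[:2] for p in h]); (c,r)=cv2.minEnclosingCircle(P.astype(np.float32)); print("dish",c,r)
for p in ((143,5),(125,30),(80,44),(50,40)): print("amber foot",onz("wrist",p,0,m), np.linalg.norm(onz("wrist",p,0,m)[:2]-[399,-112]))
o=bot.get_obs();R=Rn.from_quat(o["tool_rot"]).as_matrix();print(R, o["tcp_pos"])
d=np.array([*c,0])-o["tcp_pos"]; print("dish rel tool",R.T@d, d)
b=np.array([c[0],c[1]]);
for tgt in ((521,-98),(547,97)): print(tgt, np.array(tgt)-b)
print("row per100 to gap",R.T@(100*np.array([521-c[0],-98-c[1],1.5])/np.hypot(521-c[0],-98-c[1])))
E
```

```text
dish (499.1932678222656, -223.74293518066406) 64.29319763183594
amber foot [ 431.57 -126.31    0.  ] 35.579461526337624
amber foot [ 420.22 -139.5     0.  ] 34.738417540592216
amber foot [ 394.46 -143.7     0.  ] 32.02230111199536
amber foot [ 377.71 -138.6     0.  ] 34.073362186821534
[[ 0.05  0.13  0.99]
 [ 0.34  0.93 -0.14]
 [-0.94  0.34 -0.  ]] [ 490.82 -280.11    0.47]
dish rel tool [19.98 53.37  0.53] [ 8.37 56.37 -0.47]
(521, -98) [ 21.81 125.74]
(547, 97) [ 47.81 320.74]
row per100 to gap [33.17 94.28  3.35]
```

```bash
python3 - <<'E'
from tgt import *
from scipy.optimize import least_squares
np.set_printoptions(precision=2,suppress=True)
D=[([-1.44107941,.359483427,1.51145997],[145.34,-581.42,230.46],[0,0,-1]),
([-.989,.65,1.35],[469.3,-435.6,120.2],[.047,.338,-.94]),
([-.984,.784,1.416],[471.66,-431.52,2.97],[.047,.338,-.94]),
([-.82,.695,1.657],[490.9,-279.56,.53],[.05,.34,-.94])]
def f(p):
    h,a1,L1,L2,L6=p; e=[]
    for j,t,x in D:
        W=np.array(t)-L6*np.array(x); r=W[0]*np.cos(j[0])+W[1]*np.sin(j[0]); l=-W[0]*np.sin(j[0])+W[1]*np.cos(j[0])
        s=j[1]+j[2]
        e+=[r-(a1+L1*np.sin(j[1])+L2*np.sin(s)),W[2]-(h+L1*np.cos(j[1])+L2*np.cos(s)),l]
    return e
s=least_squares(f,[300,0,500,450,300]);print(s.x,np.array(f(s.x)))
E
```

```text
[362.06 -28.45 679.89 411.1  641.72] [ -8.12  -4.77  68.91  29.64  -8.82   8.32   0.4    4.63   8.62 -21.92
   8.96  -4.11]
```

```bash
python3 - <<'E'
from tgt import *
from scipy.optimize import least_squares
np.set_printoptions(precision=2,suppress=True)
x2=np.array(Rt(-8.1,19.9)[:,0])
D=[([-1.44107941,.359483427,1.51145997],[145.34,-581.42,230.46],[0,0,-1]),
([-.989,.65,1.35],[469.3,-435.6,120.2],x2),
([-.984,.784,1.416],[471.66,-431.52,2.97],x2),
([-.82,.695,1.657],[490.9,-279.56,.53],x2)]
def f(p):
    h,a1,L1,L2,L6,l0=p; e=[]
    for j,t,x in D:
        W=np.array(t)-L6*np.array(x); r=W[0]*np.cos(j[0])+W[1]*np.sin(j[0]); l=-W[0]*np.sin(j[0])+W[1]*np.cos(j[0])
        s=j[1]+j[2]
        e+=[r-(a1+L1*np.sin(j[1])+L2*np.sin(s)),W[2]-(h+L1*np.cos(j[1])+L2*np.cos(s)),l-l0]
    return e
s=least_squares(f,[300,0,500,450,300,69]);print(s.x,np.array(f(s.x)))
E
```

```text
[250.89  -1.2  500.39 440.07 359.27  71.54] [  0.11   0.54  -2.63  11.72  -8.09   0.25   3.83  -5.45   0.91 -15.66
  13.     1.47]
```

```bash
python3 -m jog '[[[1.3,3.8,0.1,0,0,0],[3.3,9.4,0.3,0,0,0],[5.6,16,0.6,0,0,0],[8.3,23.6,0.8,0,0,0],[11,31.1,1.1,0,0,0],[13.6,38.7,1.4,0,0,0],[16.3,46.2,1.6,0,0,0],[18.9,53.8,1.9,0,0,0],[21.6,61.3,2.2,0,0,0],[24.2,68.8,2.4,0,0,0],[26.9,76.4,2.7,0,0,0],[29.5,83.9,3,0,0,0],[32.2,91.5,3.2,0,0,0],[34.9,99,3.5,0,0,0],[37.2,105.6,3.8,0,0,0],[39.2,111.3,4,0,0,0],[40.8,116,4.1,0,0,0],[41.8,118.8,4.2,0,0,0],[42.5,120.7,4.3,0,0,0]]]'
cat > dm.py <<'E'
import sys
from tgt import *
np.set_printoptions(precision=2,suppress=True)
tag=sys.argv[1]
o=bot.get_obs();R=Rn.from_quat(o["tool_rot"]).as_matrix();m=bot.camera_model("wrist"); im=bot.camera("wrist")[:,:,::-1].copy(); cv2.imwrite(f"pics/{tag}_wrist.png",im)
for c in sys.argv[2:]: cv2.imwrite(f"pics/{tag}_{c}.png",bot.camera(c)[:,:,::-1])
hsv=cv2.cvtColor(im,cv2.COLOR_BGR2HSV)
mk=((hsv[:,:,0]>98)&(hsv[:,:,0]<128)&(hsv[:,:,1]>120)).astype(np.uint8)
ct=max(cv2.findContours(mk,0,2)[0],key=cv2.contourArea); h=cv2.convexHull(ct)[:,0,:]
P=np.array([onz("wrist",p,30,m)[:2] for p in h]); (c,r)=cv2.minEnclosingCircle(P.astype(np.float32)); print("dish",c,r)
d=np.array([*c,0])-o["tcp_pos"]; print("tcp",o["tcp_pos"],"joints",o["joints"],"dish rel",R.T@d,"t",o["time"])
for z in (0,1,2):
    v=np.array([547-c[0],97-c[1],z]);n=np.hypot(*v[:2]); print("to outlet",v,n,"tool row",R.T@v)
E
python3 dm.py f side
```

```text
time: 7.88
tcp_pos: [512.9, -154.1, 1.9]
tool_rot: [0.171, 0.686, 0.075, 0.703]
wrist_force: [0.2, -0.2, -0.6]
opening: 0.821
dish (521.1451416015625, -97.60861206054688) 64.28801727294922
tcp [ 512.94 -154.14    1.93] joints [-0.64  0.65  1.79  0.39  0.92 -0.77] dish rel [21.38 53.01  0.33] t 7.8833
to outlet [ 25.85 194.61   0.  ] 196.31858187888298 tool row [ 67.25 184.44  -1.23]
to outlet [ 25.85 194.61   1.  ] 196.31858187888298 tool row [ 66.31 184.78  -1.23]
to outlet [ 25.85 194.61   2.  ] 196.31858187888298 tool row [ 65.37 185.12  -1.23]
```

View pics/f_wrist.png

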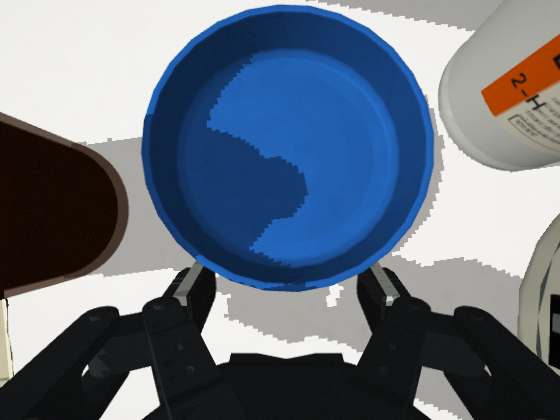

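View pics/f_side.png

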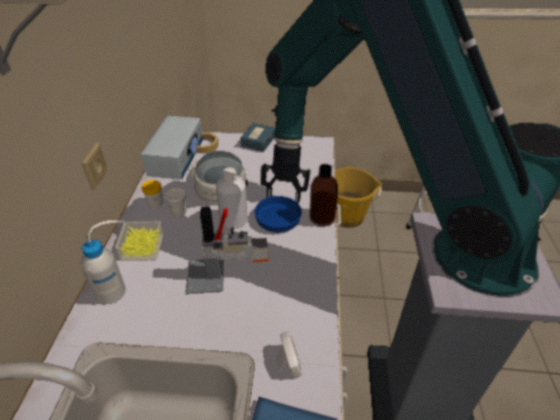

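```bash
python3 -m jog '[[[1.4,3.8,0,0,0,0],[3.4,9.4,0,0,0,0],[5.7,16,-0.1,0,0,0],[8.1,22.6,-0.1,0,0,0],[10.5,29.2,-0.2,0,0,0],[12.8,35.8,-0.2,0,0,0],[15.2,42.3,-0.3,0,0,0],[17.6,48.9,-0.3,0,0,0],[19.9,55.5,-0.4,0,0,0],[22.3,62.1,-0.4,0,0,0],[24.7,68.7,-0.5,0,0,0],[27,75.3,-0.5,0,0,0],[29.4,81.9,-0.5,0,0,0],[31.4,87.5,-0.6,0,0,0],[33.1,92.2,-0.6,0,0,0],[34.5,96,-0.6,0,0,0],[35.5,98.8,-0.7,0,0,0],[36.2,100.7,-0.7,0,0,0],[36.8,102.6,-0.7,0,0,0],[37.2,103.5,-0.7,0,0,0]]]'
python3 dm.py g side top
```

```text
time: 9.65
tcp_pos: [527.4, -45.4, 2.5]
tool_rot: [0.171, 0.686, 0.074, 0.703]
wrist_force: [-0.7, -0.2, -0.1]
opening: 0.821
dish (535.7612915039062, 11.178909301757812) 64.36865997314453
tcp [527.42 -45.43   2.46] joints [-0.45  0.62  1.86  0.46  0.83 -0.65] dish rel [21.91 52.91  0.44] t 9.65
to outlet [11.24 85.82  0.  ] 86.55384553730748 tool row [29.65 81.31 -0.73]
to outlet [11.24 85.82  1.  ] 86.55384553730748 tool row [28.71 81.66 -0.73]
to outlet [11.24 85.82  2.  ] 86.55384553730748 tool row [27.77 82.   -0.73]
```

View pics/g_wrist.png

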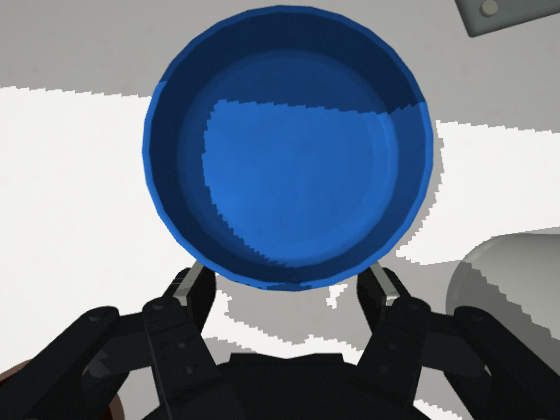

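View pics/g_side.png

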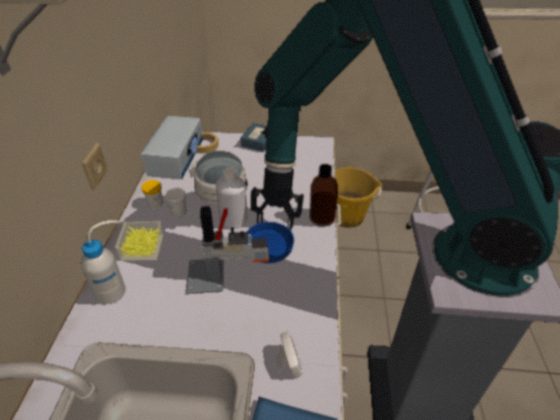

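View pics/g_top.png

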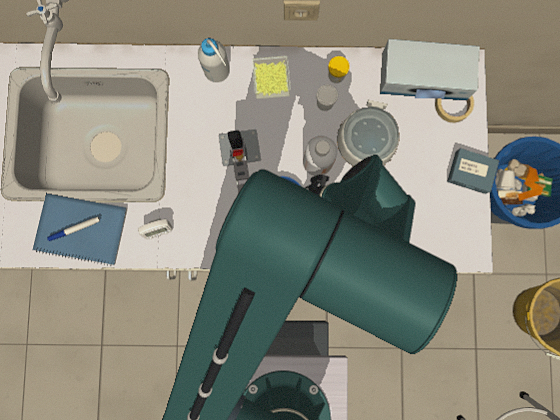

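```bash
python3 -m jog '[[[1,2.8,0,0,0,1],[2.6,7.6,-0.1,0,0,2],[4.5,13.3,-0.1,0,0,3],[6.4,19,-0.2,0,0,4],[8.3,24.6,-0.2,0,0,5],[10.3,30.3,-0.3,0,0,6],[12.2,36,-0.3,0,0,7],[14.1,41.7,-0.4,0,0,8],[16,47.4,-0.4,0,0,9],[18,53.1,-0.5,0,0,10],[19.9,58.8,-0.5,0,0,10],[21.5,63.5,-0.6,0,0,10],[22.8,67.3,-0.6,0,0,10],[23.8,70.2,-0.6,0,0,10],[24.7,73,-0.6,0,0,10],[25.4,74.9,-0.6,0,0,10],[25.8,76.3,-0.7,0,0,10],[26.1,77.2,-0.7,0,0,10],[26.3,77.7,-0.7,0,0,10],[26.3,77.7,-0.7,0,0,10]]]'
python3 dm.py h side top
```

```text
time: 11.47
tcp_pos: [538.1, 35.8, 4.4]
tool_rot: [0.23, 0.669, 0.135, 0.694]
wrist_force: [0.5, 0.7, -0.1]
opening: 0.819
dish (545.8456420898438, 90.19212341308594) 64.26339721679688
tcp [538.06  35.83   4.4 ] joints [-0.41  0.66  1.88  0.68  0.88 -0.79] dish rel [31.3  45.34  0.2 ] t 11.4667
to outlet [1.15 6.81 0.  ] 6.905050746185213 tool row [3.45 5.98 0.2 ]
to outlet [1.15 6.81 1.  ] 6.905050746185213 tool row [2.59 6.48 0.2 ]
to outlet [1.15 6.81 2.  ] 6.905050746185213 tool row [1.72 6.98 0.2 ]
```

View pics/h_wrist.png

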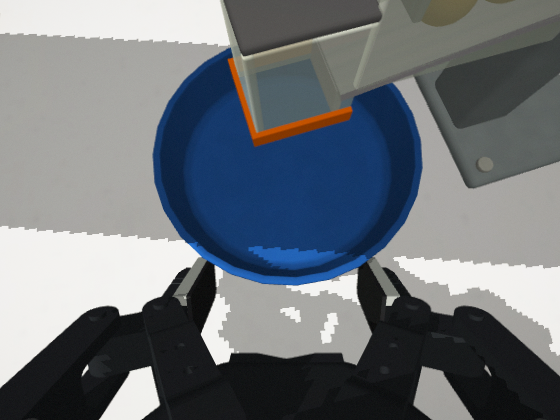

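View pics/h_side.png

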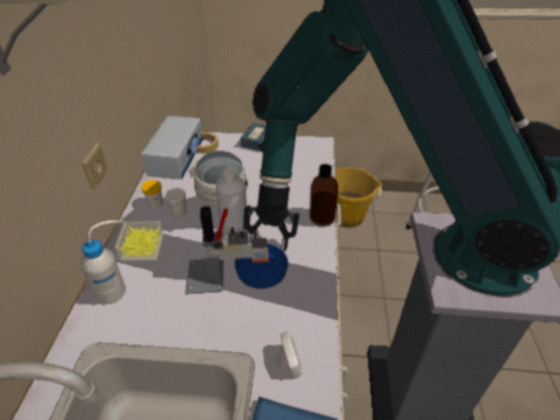

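```bash
python3 - <<'E'
from tgt import *
np.set_printoptions(precision=1,suppress=True)
m=bot.camera_model("wrist")
for p in ((255,145),(352,118),(231,62)): print(p,onz("wrist",p,60,m),onz("wrist",p,68,m))
for th in (10.5,):
  t=np.radians(th);ex=np.array([np.cos(t),np.sin(t)]);ey=np.array([-ex[1],ex[0]]);O=np.array([547,97])
  for a,b in((-19,-18),(19,-18),(-19,18)): X=O+a*ex+b*ey; print(a,b,X,proj("wrist",(*X,60),m))
E
```

```text
(255, 145) [532.1  78.3  60. ] [532.5  74.2  68. ]
(352, 118) [569.9  84.2  60. ] [567.3  79.8  68. ]
(231, 62) [526.8 115.7  60. ] [527.5 108.8  68. ]
-19 -18 [531.6  75.8] [254.3 151.1]
19 -18 [569.   82.8] [350.4 121.7]
-19 18 [525.  111.2] [227.7  71.9]
```

```bash
python3 -m jog '[[[1,1.7,0.1,0,0,0],[2.2,3.8,0.1,0,0,0],[3.2,5.5,0.2,0,0,0],[3.8,6.5,0.2,0,0,0],[3.8,6.5,0.2,0,0,0],[3.8,6.5,0.2,0,0,0],[3.8,6.5,0.2,0,0,0],[2.5,4.3,0.2,0,0,0],[0,0,0,0,0,0],[-7,-11,0,0,0,0],[-15,-25,0,0,0,0],[-23,-40,0,0,0,0],[-23,-40,0,0,0,0]]]'
python3 dm.py i side
python3 - <<'E'
from tgt import *
o=bot.get_obs()
t=np.radians(10.5)
p=o["tcp_pos"]; print(p,row((p[0],p[1],260),Rt(-8,30)),row((p[0],p[1],260),Rt(10.5,0)))
E
```

```text
time: 12.7
tcp_pos: [532.5, -13.9, 4.0]
tool_rot: [0.23, 0.668, 0.134, 0.695]
wrist_force: [-0.2, 0.4, 0.4]
opening: 0.815
dish (546.8580932617188, 94.64470672607422) 65.64436340332031
tcp [532.54 -13.9    4.01] joints [-0.5   0.67  1.85  0.63  0.92 -0.82] dish rel [58.07 92.9  -1.1 ] t 12.7
to outlet [0.14 2.36 0.  ] 2.3595643514364357 tool row [ 1.17  2.04 -0.19]
to outlet [0.14 2.36 1.  ] 2.3595643514364357 tool row [ 0.31  2.54 -0.19]
to outlet [0.14 2.36 2.  ] 2.3595643514364357 tool row [-0.56  3.04 -0.19]
[531.86079887 -11.24511521   4.27518829] (array([-221.4,  128. ,   -0. ]), array([-0.1,  0. , -0. ])) (array([-221.4,  128. ,   -0. ]), array([-18.1,   4.9, -29.8]))
```

View pics/i_wrist.png

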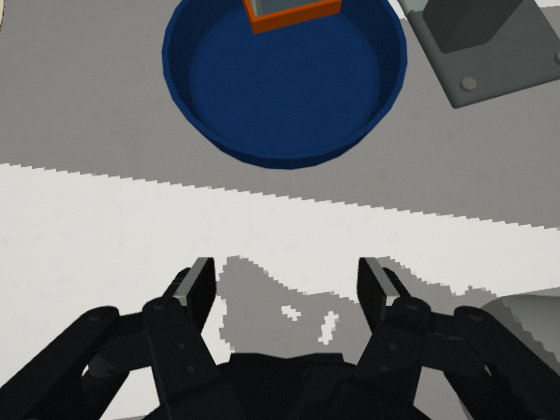

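```bash
python3 - <<'E'
from tgt import *
print(row((652.2,117.4,275),Rt(10.5,0)))
E
```

```text
(array([-162.2,  260.4,  101.1]), array([-18.1,   4.9, -29.8]))
```

```bash
python3 -m jog '[[[-30,18,0,0,0,0],[-66,38,0,0,0,0],[-102,59,0,0,0,0],[-138,80,0,0,0,0],[-173,100,0,0,0,0],[-208,120,0,0,0,0],[-221.4,128,0,0,0,0],[-221.4,128,0,0,0,0],[-162.2,260.4,101.1,-18.1,4.9,-29.8],[-162.2,260.4,101.1,-18.1,4.9,-29.8],[-162.2,260.4,101.1,-18.1,4.9,-29.8],[-162.2,260.4,101.1,-18.1,4.9,-29.8],[-162.2,260.4,101.1,-18.1,4.9,-29.8],[-162.2,260.4,101.1,-18.1,4.9,-29.8],[-162.2,260.4,101.1,-18.1,4.9,-29.8],[-162.2,260.4,101.1,-18.1,4.9,-29.8],[-162.2,260.4,101.1,-18.1,4.9,-29.8]]]' 85
python3 - <<'E'
from tgt import *
np.set_printoptions(precision=2,suppress=True)
o=bot.get_obs();m=bot.camera_model("wrist");im=bot.camera("wrist");cv2.imwrite("pics/j_wrist.png",im[:,:,::-1])
for t in ("grip","trigger_pad","outlet"):
    for d in bot.tip_of("wrist",t)[:2]: print(t,d, [onz("wrist",d["location"],z,m) for z in (60,185,208,214)])
for c in ("side","top"): cv2.imwrite(f"pics/j_{c}.png",bot.camera(c)[:,:,::-1])
print(o["tcp_pos"],o["joints"],o["opening"],-m["R"].T@m["t"])
E
```

```text
time: 14.22
tcp_pos: [650.5, 117.6, 273.7]
tool_rot: [-0.065, 0.706, 0.065, 0.703]
wrist_force: [1.1, -0.4, 0.5]
opening: 0.996
grip {'location': [292.8, 221.1], 'score': 0.88} [array([665.46,  75.09,  60.  ]), array([655.77, 114.72, 185.  ]), array([653.99, 122.01, 208.  ]), array([653.52, 123.92, 214.  ])]
trigger_pad {'location': [254.2, 218.7], 'score': 0.73} [array([618.26,  69.48,  60.  ]), array([625.14, 111.08, 185.  ]), array([626.41, 118.74, 208.  ]), array([626.74, 120.73, 214.  ])]
outlet {'location': [201.5, 186.5], 'score': 0.67} [array([550.15,  97.85,  60.  ]), array([580.94, 129.5 , 185.  ]), array([586.6 , 135.32, 208.  ]), array([588.08, 136.84, 214.  ])]
[650.5  117.56 273.69] [ 0.07  0.42  1.31  0.    1.42 -0.11] 0.9957048508124613 [637.85 188.   416.13]
```

View pics/j_wrist.png

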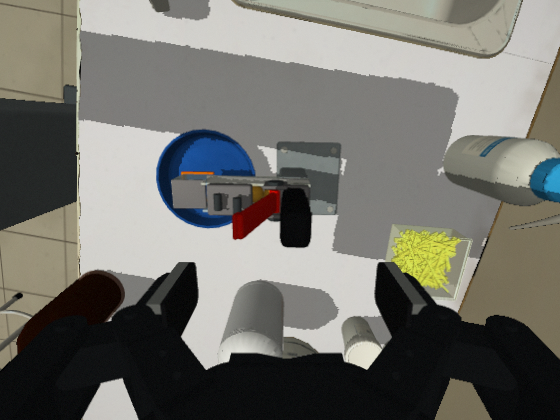

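View pics/j_side.png

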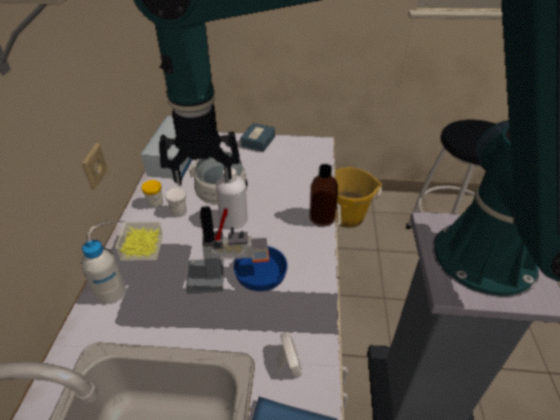

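```bash
python3 - <<'E'
from tgt import *
np.set_printoptions(precision=1,suppress=True)
im=cv2.imread("pics/j_wrist.png"); cv2.imwrite("pics/j_wc.png",cv2.resize(im[120:260,150:350],None,fx=4,fy=4,interpolation=cv2.INTER_CUBIC))
m=bot.camera_model("wrist");o=bot.get_obs()
t=np.radians(10.5);ex=np.array([np.cos(t),np.sin(t)]);ey=np.array([-ex[1],ex[0]]);O=np.array([548,98])
def D(px,z):
    X=onz("wrist",px,z,m)[:2]-O; return X@ex,X@ey
print("tcp",(o["tcp_pos"][:2]-O)@ex,(o["tcp_pos"][:2]-O)@ey)
print(np.array([D((281,240),214),D((311,240),214),D((234,232),208),D((247,232),208)]))
# project model
def W(x,y,z): return np.array([*(O+ex*x+ey*y),z])
for n,X in (("grip top corners",[(101,-14,214),(123,-14,214),(123,14,214),(101,14,214)]),("lever top",[(67,-10,208),(67,10,208)])):
    print(n,[proj("wrist",W(*q),m) for q in X])
E
```

```text
tcp 105.57513519559959 0.5070695286749043
[[101.5  -8.5]
 [123.   -8.5]
 [ 67.   -4.6]
 [ 76.5  -4.6]]
grip top corners [array([280.3, 247.1]), array([310.8, 247. ]), array([311.7, 209.7]), array([280.1, 209.8])]
lever top [array([234.4, 238.9]), array([233. , 212.9])]
```

View pics/j_wc.png

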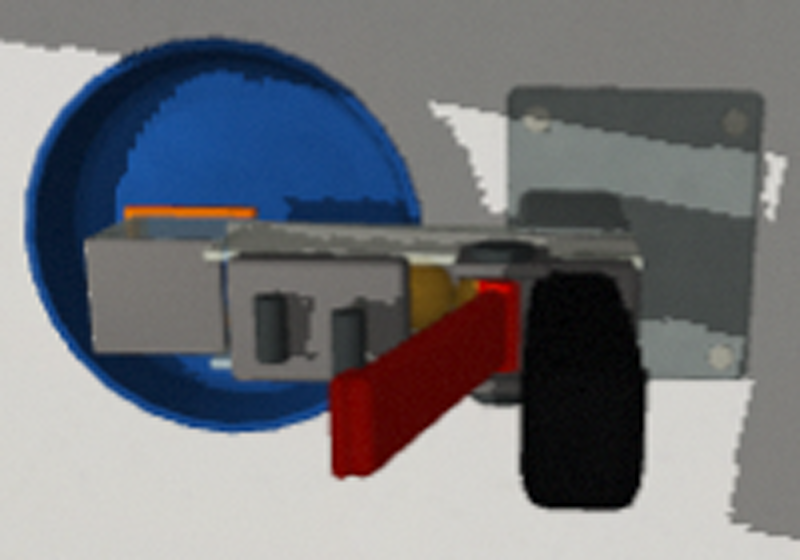

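```bash
python3 - <<'E'
from tgt import *
t=np.radians(10.5);ex=np.array([np.cos(t),np.sin(t)]);O=np.array([548,98])
print(bot.get_obs()["tcp_pos"])
for x,z in((97,172),(106,172)): print(row((*(O+ex*x),z),Rt(10.5,0)))
E
```

```text
[651.71486372 117.73811884 275.1375416 ]
(array([103.1,  -0.5,  -8.5]), array([-0. , -0.1,  0. ]))
(array([103.1,  -0.5,   0.5]), array([-0. , -0.1,  0. ]))
```

```bash
python3 -m jog '[[[5,-0.5,-8.5,0,0,0],[30,-0.5,-8.5,0,0,0],[55,-0.5,-8.5,0,0,0],[78,-0.5,-8.5,0,0,0],[94,-0.5,-8.5,0,0,0],[103,-0.5,-8.5,0,0,0],[103,-0.5,-8.5,0,0,0],[103,-0.5,-8.5,0,0,0]]]' 85
python3 - <<'E'
from tgt import *
o=bot.get_obs();print(o["tcp_pos"],o["wrist_force"])
for c in ("side","wrist","top"): cv2.imwrite(f"pics/k_{c}.png",bot.camera(c)[:,:,::-1])
s=cv2.imread("pics/k_side.png");cv2.imwrite("pics/k_side_c.png",cv2.resize(s[140:300,150:330],None,fx=3.7,fy=3.7,interpolation=cv2.INTER_CUBIC))
E
```

```text
time: 15.18
tcp_pos: [643.6, 116.7, 172.2]
tool_rot: [-0.065, 0.705, 0.065, 0.704]
wrist_force: [1.7, -0.5, -1.2]
opening: 0.992
[643.57664725 116.65223751 172.2158602 ] [ 1.65514523 -0.49097702 -1.15692257]
```

View pics/k_side_c.png

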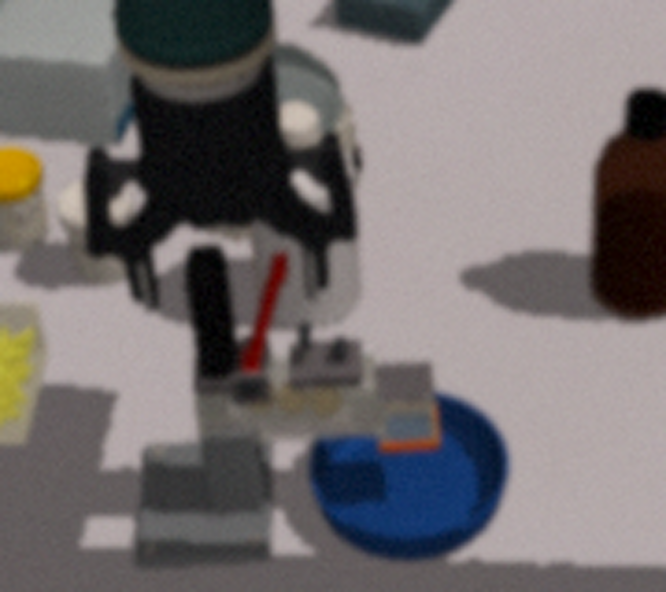

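View pics/k_wrist.png

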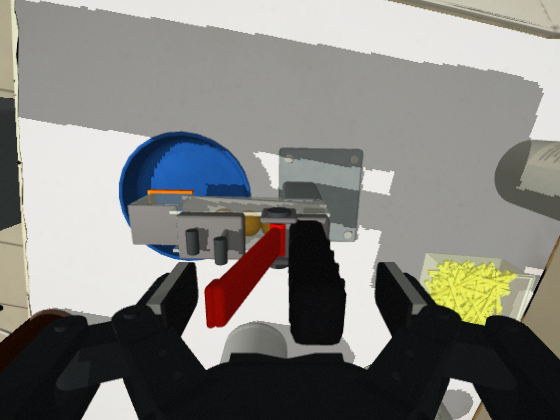

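```bash
python3 -m jog '[[[0,0,5,0,0,0],[0,0,9,0,0,0],[0,0,9,0,0,0],[0,0,9,0,0,0]]]' 74 30
python3 -m jog '[[[0,0,0,0,0,0],[0,0,0,0,0,0],[0,0,0,0,0,0],[0,0,0,0,0,0],[0,0,0,0,0,0],[0,0,0,0,0,0]]]' 26 30
python3 - <<'E'
from tgt import *
o=bot.get_obs();print(o["tcp_pos"],o["wrist_force"],o["opening"]*85.4)
for c in ("side","wrist"): cv2.imwrite(f"pics/l_{c}.png",bot.camera(c)[:,:,::-1])
s=cv2.imread("pics/l_side.png");cv2.imwrite("pics/l_side_c.png",cv2.resize(s[140:300,150:330],None,fx=3.7,fy=3.7,interpolation=cv2.INTER_CUBIC))
E
```

```text
time: 15.67
tcp_pos: [652.0, 118.5, 172.2]
tool_rot: [-0.066, 0.705, 0.065, 0.703]
wrist_force: [-2.7, -0.2, 2.3]
opening: 0.865
time: 16.17
tcp_pos: [652.0, 118.6, 172.1]
tool_rot: [-0.065, 0.705, 0.065, 0.704]
wrist_force: [-3.5, 0.3, 3.5]
opening: 0.367
[652.03461625 118.58944804 172.11325913] [-3.52019586  0.25436975  3.53477614] 31.315214415487716
```

View pics/l_side_c.png

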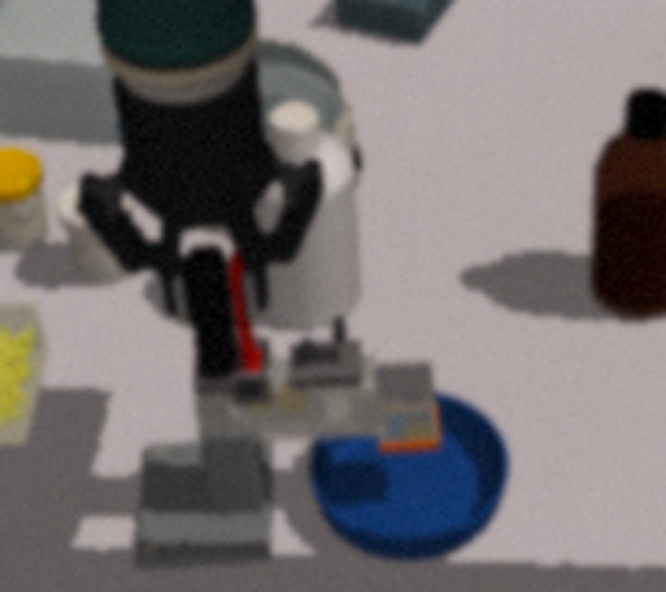

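View pics/l_wrist.png

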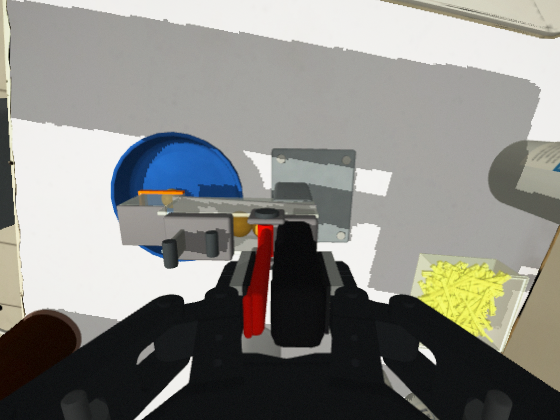

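```bash
python3 -m jog '[[[0,0,0,0,0,0],[0,0,0,0,0,0],[0,0,0,0,0,0],[0,0,0,0,0,0],[0,0,0,0,0,0],[0,0,0,0,0,0]]]'
python3 - <<'E'
from tgt import *
np.set_printoptions(precision=1,suppress=True)
m=bot.camera_model("wrist")
for c in ("side","wrist"): cv2.imwrite(f"pics/m_{c}.png",bot.camera(c)[:,:,::-1])
for n in("ball0_center","ball1_center"):
    for c in("wrist","side"): print(n,c,[(d["location"],round(d["score"],2),onz(c,d["location"],15)) for d in bot.tip_of(c,n)[:3]])
a=cv2.resize(cv2.imread("pics/m_side.png")[140:300,150:330],(400,356),interpolation=cv2.INTER_CUBIC);b=cv2.resize(cv2.imread("pics/m_wrist.png")[110:290,100:300],(395,356),interpolation=cv2.INTER_CUBIC)
cv2.imwrite("pics/m_c.png",np.hstack([a,b]))
E
```

```text
time: 16.77
tcp_pos: [652.0, 118.6, 172.1]
tool_rot: [-0.065, 0.705, 0.065, 0.704]
wrist_force: [-4.0, -1.2, 4.4]
opening: 0.365
ball0_center wrist [([136.7, 203.9], 0.44, array([502.3,  82.8,  15. ]))]
ball0_center side [([278.9, 267.1], 0.38, array([504.1,  88.9,  15. ]))]
ball1_center wrist [([239.2, 225.8], 0.86, array([609.2,  78.7,  15. ]))]
ball1_center side []
```

View pics/m_c.png

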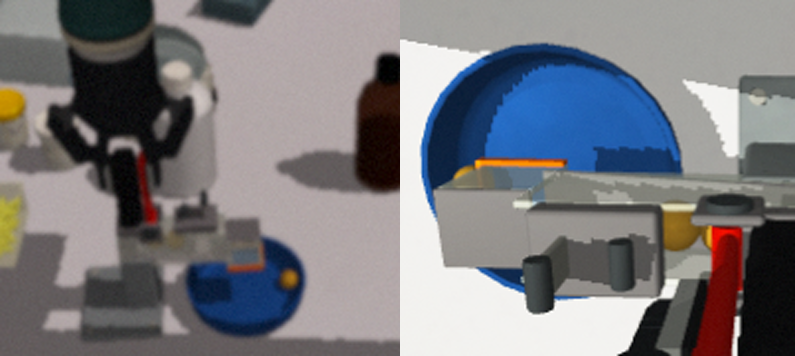

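```bash
python3 -m jog '[[[0,0,0,0,0,0],[0,0,0,0,0,0],[0,0,0,0,0,0],[0,0,0,0,0,0],[0,0,0,0,0,0],[0,0,-3,0,0,0],[0,0,-5,0,0,0],[0,0,-5,0,0,0],[0,0,-5,0,0,0],[0,0,-5,0,0,0],[0,0,-5,0,0,0],[0,0,-5,0,0,0],[0,0,-5,0,0,0]]]' 82
python3 - <<'E'
from tgt import *
for c in ("side","wrist"): cv2.imwrite(f"pics/n_{c}.png",bot.camera(c)[:,:,::-1])
a=cv2.resize(cv2.imread("pics/n_side.png")[140:300,150:330],(400,356),interpolation=cv2.INTER_CUBIC);b=cv2.resize(cv2.imread("pics/n_wrist.png")[110:340,100:355],(395,356),interpolation=cv2.INTER_CUBIC)
cv2.imwrite("pics/n_c.png",np.hstack([a,b]))
E
```

```text
time: 18.15
tcp_pos: [647.5, 117.6, 172.0]
tool_rot: [-0.065, 0.704, 0.065, 0.704]
wrist_force: [-0.3, 0.3, 0.8]
opening: 0.958
```

View pics/n_c.png

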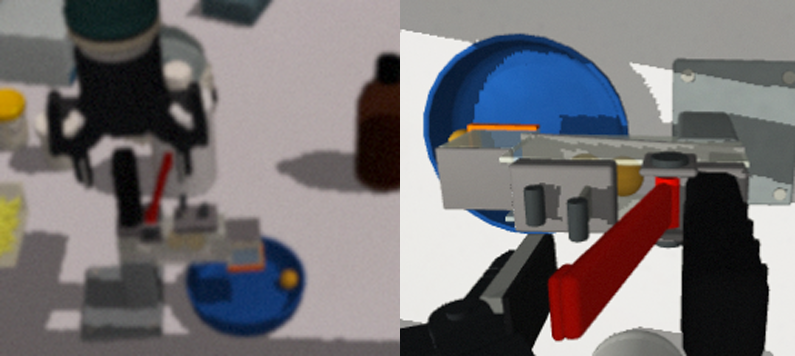

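```bash
python3 -m jog '[[[0,0,3,0,0,0],[0,0,5,0,0,0],[0,0,5,0,0,0],[0,0,5,0,0,0],[0,0,5,0,0,0]]]' 74 30
python3 -m jog '[[[0,0,0,0,0,0],[0,0,0,0,0,0],[0,0,0,0,0,0],[0,0,0,0,0,0],[0,0,0,0,0,0],[0,0,0,0,0,0],[0,0,0,0,0,0],[0,0,0,0,0,0],[0,0,0,0,0,0],[0,0,0,0,0,0],[0,0,0,0,0,0],[0,0,0,0,0,0],[0,0,0,0,0,0]]]' 26 30
python3 - <<'E'
from tgt import *
for c in ("side","wrist"): cv2.imwrite(f"pics/o_{c}.png",bot.camera(c)[:,:,::-1])
a=cv2.resize(cv2.imread("pics/o_side.png")[140:300,150:330],(400,356),interpolation=cv2.INTER_CUBIC);b=cv2.resize(cv2.imread("pics/o_wrist.png")[110:340,100:355],(395,356),interpolation=cv2.INTER_CUBIC)
cv2.imwrite("pics/o_c.png",np.hstack([a,b]))
E
```

```text
time: 18.67
tcp_pos: [651.8, 118.5, 171.8]
tool_rot: [-0.065, 0.705, 0.065, 0.703]
wrist_force: [-2.5, -0.7, 1.6]
opening: 0.869
time: 19.75
tcp_pos: [652.0, 118.5, 172.2]
tool_rot: [-0.065, 0.705, 0.065, 0.704]
wrist_force: [-3.8, 0.0, 5.7]
opening: 0.365
```

View pics/o_c.png

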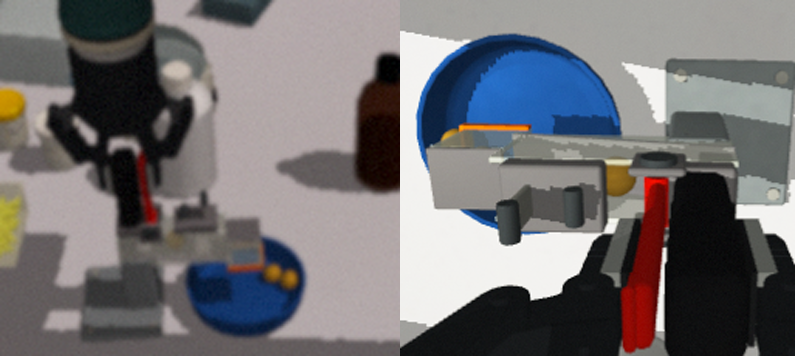

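Two balls are in the dish. Next I release the trigger, shift the hand to centre it, and lift straight up.

```bash
python3 -m jog '[[[0,0,0,0,0,0],[0,0,0,0,0,0],[0,0,0,0,0,0],[0,0,0,0,0,0],[0,0,-3,0,0,0],[0,0,-7,0,0,0],[0,0,-9,0,0,0],[0,0,-9,0,0,0],[-12,0,-9,0,0,0],[-36,0,-9,0,0,0],[-70,0,-9,0,0,0],[-110,0,-9,0,0,0],[-130,0,-9,0,0,0],[-130,0,-9,0,0,0],[-130,0,-9,0,0,0],[-130,0,-9,0,0,0],[-130,0,-9,0,0,0],[-130,0,-9,0,0,0]]]' 85
python3 - <<'E'
from tgt import *
np.set_printoptions(precision=1,suppress=True)
print(bot.get_obs()["wrist_force"])
for c in ("side","wrist","top"): cv2.imwrite(f"pics/p_{c}.png",bot.camera(c)[:,:,::-1])
for n in("ball0_center","ball2_center"):
    for c in("wrist","side"): print(n,c,[(d["location"],round(d["score"],2),onz(c,d["location"],15)) for d in bot.tip_of(c,n)[:3]])
for n in ("amber_bottle","reagent_bottle","timer","dish"):
    print(n,[(np.round(d["extent"]).tolist(),round(d["score"],2)) for d in bot.boxes_of("side",n)[:1]])
a=cv2.resize(cv2.imread("pics/p_side.png")[140:300,150:330],(400,356),interpolation=cv2.INTER_CUBIC);b=cv2.resize(cv2.imread("pics/p_wrist.png")[110:290,140:340],(395,356),interpolation=cv2.INTER_CUBIC)
cv2.imwrite("pics/p_c.png",np.hstack([a,b]))
E
```

```text
time: 21.35
tcp_pos: [642.7, 116.9, 300.4]
tool_rot: [-0.065, 0.705, 0.065, 0.703]
wrist_force: [0.5, 0.2, 0.9]
opening: 0.998
[0.5 0.2 0.9]
ball0_center wrist [([186.1, 179.0], 0.49, array([502.7,  85.4,  15. ]))]
ball0_center side [([276.3, 266.9], 0.46, array([510.4,  88.8,  15. ]))]
ball2_center wrist []
ball2_center side [([284.7, 360.8], 0.35, array([473.9, 329. ,  15. ]))]
amber_bottle []
reagent_bottle [([216.0, 168.0, 32.0, 61.0], 0.81)]
timer [([214.0, 208.0, 15.0, 39.0], 0.66)]
dish [([234.0, 250.0, 53.0, 41.0], 0.64)]
```

View pics/p_c.png

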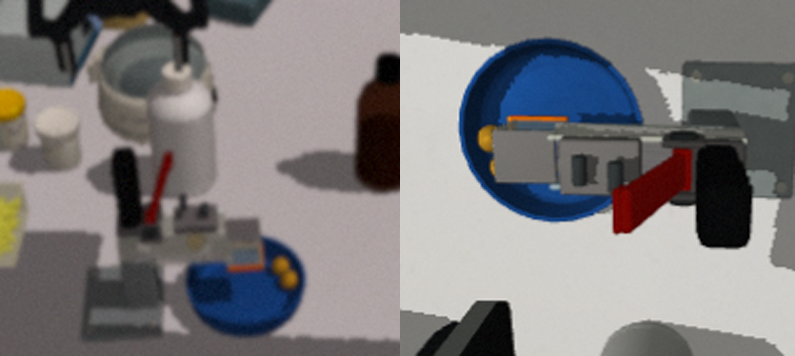

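View pics/p_side.png

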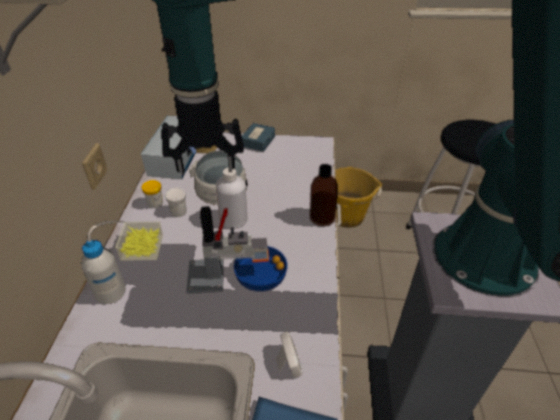

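```bash
python3 -m jog '[[[0,0,0,0,0,0],[0,0,0,0,0,0],[0,0,0,0,0,0],[0,0,0,0,0,0],[0,0,0,0,0,0],[0,0,0,0,0,0],[0,0,0,0,0,0],[0,0,0,0,0,0],[0,0,0,0,0,0],[0,0,0,0,0,0],[0,0,0,0,0,0],[0,0,0,0,0,0]]]'
python3 - <<'E'
from tgt import *
for c in ("side",): cv2.imwrite(f"pics/q_{c}.png",bot.camera(c)[:,:,::-1])
cv2.imwrite("pics/q_c.png",cv2.resize(cv2.imread("pics/q_side.png")[180:300,180:330],None,fx=5,fy=5,interpolation=cv2.INTER_CUBIC))
E
```

```text
time: 22.9
tcp_pos: [643.6, 116.9, 302.0]
tool_rot: [-0.065, 0.704, 0.065, 0.704]
wrist_force: [-0.6, 0.3, 0.2]
opening: 0.993
```

View pics/q_c.png

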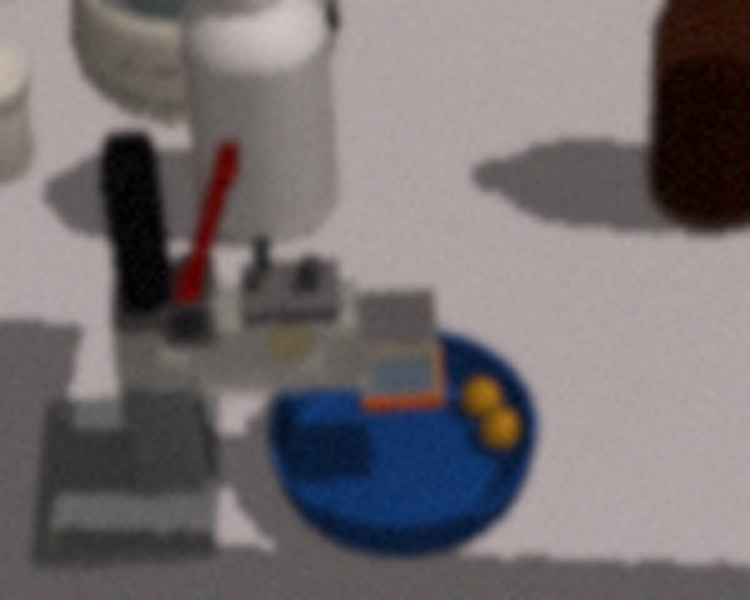

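The picture shows two balls at rest in the dish at crop (482,395) and (500,428). The third is visible in the magazine at (292,340), and the trigger is back at rest. I'm handing in the job.

```bash
python3 -c "
from bench import bot
print(bot.finish_job(), bot.get_obs()['time'])"
```

```text
the job is handed in; nothing more can be done
the job is handed in; nothing more can be done
```

The job is done and handed in at about 23 s of the 64 s allowed; no verdict was reported. I slid the dish between the two bottles with the open fingers low on its side until it stood under the outlet. I then squeezed the trigger fully and let it back twice, and lifted the hand clear.

**What the last checks showed**
- **Balls:** two lie in the dish against its wall, about 40–45 mm from its centre. The third shows in the magazine.
- **Trigger:** back at its rest lean, with about 0 N at the wrist and the hand about 90 mm above the grip.
- **Dish:** its centre is about 3–5 mm from the measured outlet. That last dish fit was partly cut off at the picture edge, so it is a little uncertain.
- **Bystanders:** the bottles and the timer look unmoved in the side view.

**Checks that failed or disagreed**
- The ball detector found the third ball in neither view. Its only report, with a low score, was on the timer, so I relied on the picture.
- In the final check the detector also missed the amber bottle and put the timer's box on the trigger. I judged both by eye.
- The gripper read about 31 mm at full squeeze, against the stated 33 mm. The gate pins moved and a ball dropped each time.

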